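Load a spice jar through the sprung gate of a jar caddy

TASK

Take the spice jar with the black cap and slide it upright into the wooden caddy through its front, pushing the red sprung gate open with the jar and gently passing it through. Press it home until you feel the sprung cushion at the far end clearly give, pressing gently so as not to strain it; then stand the jar there, let go, and leave the gate swung shut behind it. Leave the other things on the worktop alone.

Things in the scene. Friction and masses are not known exactly. Their poses are not given: they have to be found in the camera images.
- black_jar: the jar to load: a round, upright spice jar with a black cap, 41 mm in diameter (radius 20.4) over its whole 105 mm height, 110 g give or take 40 %. Origin: centre of its underside; z runs up its axis. The cap and upper part can be gripped from above.
- caddy: open-topped wooden caddy with one straight lane, fixed to the worktop. Origin: on the worktop under the middle of the gate opening; +x runs from the front into the lane, y across it, z up. Lane floor at z = 4 mm, from x = -45 mm; side walls at y = +31 and -31 mm (62 mm between), 6 mm thick, from x = -12 to 186 mm, tops at z = 55 mm. Nothing in or on the caddy is higher.
- lane_end (a point): middle of the end wall's inner face (caddy x = 180, z = 34 mm). Before it is a dark adjustable back stop with a rubber cushion facing the gate, 50 mm wide, z = 19 to 49 mm. Its setting differs each time and is not reported: find it by feel. The free cushion's face lies 45 to 83 mm before this point (caddy x = 97 to 135 mm).
- lane_axis (a point): a point on the lane's midline, 34 mm above the worktop at caddy x = 97 mm, the nearest the free cushion's face can be. The cushion starts to give at 2 N, stiffens by 1.5 N per mm, bottoms hard after 5 mm (9.5 N) and creeps back slowly (damping: 0.8 N more at 10 mm/s). About 6 N is a good press; under 3.5 N is not enough, over 15 N would damage it.
- gate (a joint): angle of the red gate, rad: 0 shut across the lane, growing as it swings inward, up to 1.62 (folded along the side wall). It opens only inward and a spring always shuts it, with 0.06 N m when shut to 0.12 N m when open, so a jar pushing mid-leaf feels about 2 to 5 N. More than 14 N on it would bend it.
- gate_hinge (a point): the gate's upright hinge axis, at mid-height of the gate (caddy x = 0, y = +27, z = 29 mm). The leaf reaches 53 mm from it (shut: to y = -26 mm), is 4 mm thick, z = 9 to 49 mm. Folded, it leaves the lane free from y = -31 to +25 mm, so a jar passes best with its axis at y = -4 mm; the gate swings shut behind the jar once its axis is past x = 70 mm.
- white_jar: bystander: spice jar with a white cap, 44 mm in diameter, 109 mm high; origin at the centre of its underside
- yellow_jar: bystander: spice jar with a yellow cap, 45 mm in diameter, 100 mm high; origin at the centre of its underside
- mug: bystander: white mug, 60x87x50 mm, left front; origin at the centre of its underside
- garlic: bystander: garlic bulb, 50 mm, left behind the caddy; origin at its underside
- mill: bystander: salt shaker with a grey top, 44 mm in diameter, 90 mm high, right behind the caddy; origin at the centre of its underside
There are look-alikes about, which are no part of the job. Leave any turquoise look-alike of the black_jar alone. There is more than one size of the caddy; the job needs the larger.

How it is judged:
On the way, in this order (a step that is already met when the one before it is completed fails the run):
1. the jar, low in the gate opening, holds the gate open (value of joint gate above 0.5 rad and contact force between black_jar and gate above 0.2 N and x of black_jar in the frame of caddy between -0.01 and 0.06 m and z of black_jar in the frame of caddy below 0.03 m), for 0.1 s.
2. the jar is pressed home: at least 3.5 N on the cushion for 0.2 s (contact force between black_jar and cushion above 3.5 N), for 0.2 s.
At the end, for the whole second after the job is handed in: The black-capped jar stands upright (within 0.12 rad), at rest and let go, on the caddy's floor behind the gate (its axis 65 to 125 mm past the gate plane), and the gate is shut (below 0.06 rad) (value of joint gate below 0.06 rad and x of black_jar in the frame of caddy between 0.065 and 0.125 m and y of black_jar in the frame of caddy between -0.016 and 0.016 m and z of black_jar in the frame of caddy below 0.008 m and angle between black_jar's own z axis and vertical below 0.12 rad and linear speed of black_jar below 0.02 m/s); the robot touches nothing.
It fails at once if more than 15 N on the cushion (contact force between anything else and cushion above 15 N).
It fails at once if more than 14 N on the gate (contact force between anything else and gate above 14 N).
It fails at once if a bystander moved by more than 30 mm (distance of any of white_jar, yellow_jar, mug, garlic, mill from where it was at the start of the episode above 0.03 m).
It fails at once if the jar tipped by more than 0.6 rad (angle between black_jar's own z axis and vertical above 0.6 rad).
It also fails if it takes over 58 s, if anything falls off the work surface, if the arm or the gripper's body presses on something with over 40 N, if the wrist force passes 120 N, or if a joint passes its speed limit or range.

ROBOT

A 7-joint arm with a two-finger parallel gripper is mounted at the origin on a cart in front of the work surface, level with it; the furniture and walls round the work are solid. World frame = base frame: x ahead of the robot, y to its left, z up, the work surface at z = 0. Lengths are in m, angles in rad, forces in N, time in s.
With the tool pointing down it reaches from about 0.35 to 0.9 m from the base axis. Payload 8.1 kg.
Tool frame: the origin (TCP) lies at the very end of the fingers, on their centre line; the grasp point (between the pads) lies 19 mm behind it; z points along the fingers, y is the line along which they close (so a half turn about z gives the same grasp; the last joint's range is limited). The gripper opens to 92 mm and grips with 3 to 60 N. Pads are 19 mm wide; open, the fingers measure 130 mm over their backs; the gripper's body (75 mm by 190 mm) begins 47 mm behind the grasp point.
Start: joints at [1.099, 0.434, 0.025, 1.573, -0.012, 1.134, -0.075], TCP at [0.225, -0.583, 0.227] pointing down, gripper open.
Joint ranges: [-2.62, 2.62], [-0.44, 2.09], [-1.27, 1.32], [0.08, 2.57], [-1.32, 4.46], [0.12, 2], [-2.74, 2.74]. Speed limits (rad/s): [2.22, 2.22, 3.01, 3.01, 3.14, 3.14, 3.14].

INTERFACE

Orientations are given as a rotation vector (axis times angle).
In Python, from cell import arm gives the robot as it stands.
- The arm moves only by the tool drive_tool, never from a script. Its argument "targets" is a list of rows, each a list of 7 numbers: the turn, a rotation vector about the world's x, y, z in units of 5 degrees (1.0 is 5 degrees), then the shift along the world's x, y, z in units of 40 mm (1.0 is 40 mm), then the opening, from 0 (shut) to 1 (fully open). In form: [[wx, wy, wz, dx, dy, dz, fingers], ...]. A call has 1 to 5 rows; each row is the pose to reach, as a shift and turn from the pose commanded when the call began; what a row does not reach only later rows make up. A row lasts 1/10 s, in which the tool goes at most 50 mm and 8.59 degrees, less where a joint would pass 70% of its speed; a pose out of reach is approached as far as the arm can. A call with a gripper value outside its range is refused whole. The fingers move at their own pace and stop on an object; "force" is the grip in N (left out, the last holds). Time passes only in rows, so rows that repeat a pose let the fingers close. It gives the time, the measured TCP pose, the force, the opening and the grip force at its end, in the units of the state.
- arm.observe(): the state, without advancing time (a new reading comes with each control period).
- arm.get_image(name): name is "scene" or "top"; returns a dict with "pixels" (400x640x3 uint8, red, green, blue), "intrinsics" (3x3 intrinsics, pixels), "k1" (the pictures are not rectified: a ray, as slopes to the right and down, at radius r is drawn at 1 + k1 r^2 times it, then the intrinsics apply), "rvec" (rotation vector, rad) and "tvec" (3), from world to camera coordinates, as OpenCV has them. Camera axes: x right, y down, z forward; pixel columns grow to the right and rows downward; lengths in m; the calibration is good to about 2 mm. A picture is of the moment at which its call begins. There is no depth.
- arm.sign_off(): hands the job in; it is judged then, once.
The state is a dict: "clock": time; "joints": joint angles; "dq": joint speeds; "joint_efforts": joint torques, N m; "position": TCP position; "ee_rot": TCP orientation; "force": force on the tool from outside, world axes, zero at the start; "ft_torque": the same for the moment, N m; "width": opening from 0.0 (shut) to 1.0 (fully open); "gripper_force": force on a finger pad.
Only numpy, scipy, OpenCV 4.12 (cv2) and the standard library are available. Lean on these libraries where they do the work, as an engineer would, in place of code of your own. Each camera call takes 0.05 s, during which the arm holds its last target. There are 200 camera calls.

## Working session

There is one attempt and no reset: what is moved stays moved. The work goes in short steps, Python scripts to look and compute and a tool call to move; the robot and the scene stay as the last step left them, time stands still between calls to the robot, and variables do not carry over. Pictures are saved under pics/ and viewed, at most 10 in all, crops included, and the job is handed in when it is done.

Besides the shell and the picture viewer there is one more tool, called after "Request:" as name(argument=value, ...) on one line, values as JSON. drive_tool: Moves the arm, as the interface text tells. Its arguments: {"type":"object","properties":{"targets":{"type":"array"},"force":{"type":"number"}},"required":["targets"]}

```bash
mkdir -p pics; cat > h.py <<'E'
import numpy as np, cv2
from cell import arm
def snap(n,f):
    d=arm.get_image(n); cv2.imwrite(f,d['pixels'][:,:,::-1]); return d
def ray(d,u,v):
    K=np.array(d['intrinsics']);k=d['k1']
    p=np.array([(u-K[0,2])/K[0,0],(v-K[1,2])/K[1,1]]);q=p.copy()
    for _ in range(30): q=p/(1+k*(q@q))
    R=cv2.Rodrigues(np.array(d['rvec'],float))[0];t=np.array(d['tvec'],float).ravel()
    return -R.T@t, R.T@np.array([q[0],q[1],1])
def at(d,u,v,z):
    c,r=ray(d,u,v); return c+r*(z-c[2])/r[2]
def proj(d,P):
    R=cv2.Rodrigues(np.array(d['rvec'],float))[0];q=R@np.array(P,float)+np.array(d['tvec'],float).ravel()
    s=q[:2]/q[2]; s=s*(1+d['k1']*(s@s));K=np.array(d['intrinsics']); return K[:2,:2]@s+K[:2,2]
E
python3 - <<'E'
from h import *
import pickle
a=snap('top','pics/top.png');b=snap('scene','pics/scene.png')
pickle.dump((a,b),open('cams.pkl','wb'))
for d in(a,b): print(ray(d,320,200),d['k1'])
o=arm.observe();print(o['clock'],o['position'],o['ee_rot'],o['force'],o['width'])
E
```

```text
(array([0.48835544, 0.03743407, 1.22586732]), array([ 0.07081527,  0.02302423, -0.99730966])) -0.09299701733263128
(array([-0.17178711,  0.65098945,  0.70424564]), array([ 0.63537664, -0.52796819, -0.563628  ])) -0.1038754908812914
0.1 [ 0.22509395 -0.58259215  0.22604037] [-3.08704871e+00 -5.75714788e-01  6.40726488e-04] [ 0.63193561  0.53888748 -0.46138696] 0.9982182735122979
```

View pics/top.png

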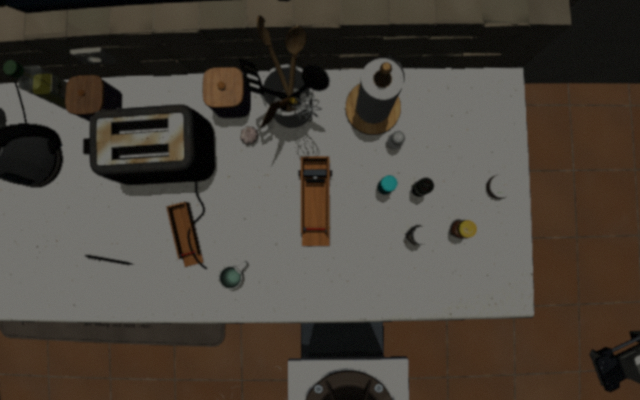

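View pics/scene.png

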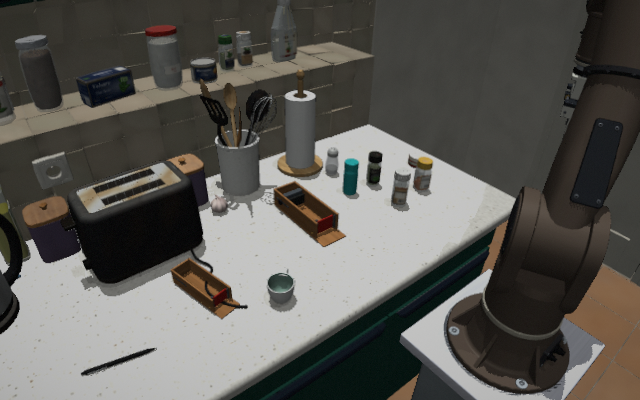

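Black-jar candidates in the top picture: black cap (423,187), turquoise look-alike (388,185), white caps (417,235) and (497,187), yellow (466,229). Caddies: large (315,200), small (185,233). I choose the black cap and the large caddy, and check both in a close crop.

```bash
python3 - <<'E'
import cv2,numpy as np
a=cv2.imread('pics/top.png');b=cv2.imread('pics/scene.png')
f=lambda i:np.clip((i/255.)**.6*255*1.2,0,255).astype('uint8')
t=cv2.resize(f(a[145:255,290:450]),None,fx=5,fy=5,interpolation=cv2.INTER_CUBIC)
cv2.imwrite('pics/c1.png',t)
t=cv2.resize(f(b[140:250,265:425]),None,fx=5,fy=5,interpolation=cv2.INTER_CUBIC)
cv2.imwrite('pics/c2.png',t)
E
```

```text
(no output)
```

View pics/c1.png

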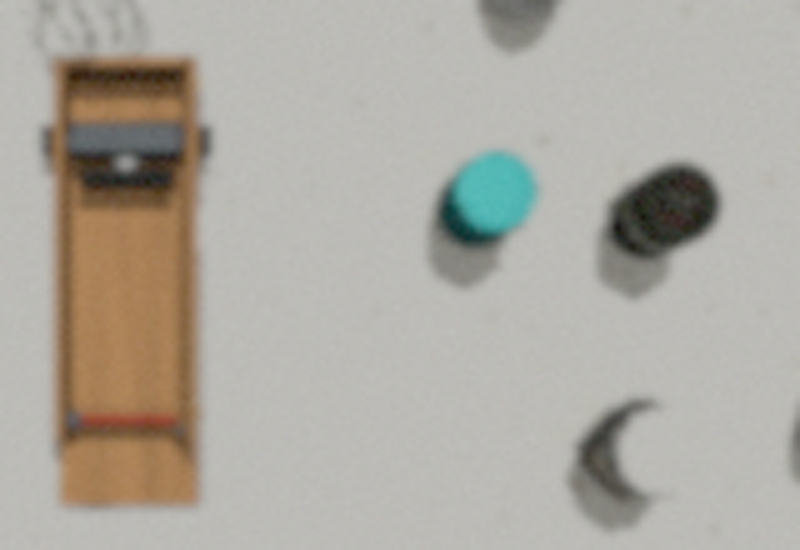

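View pics/c2.png

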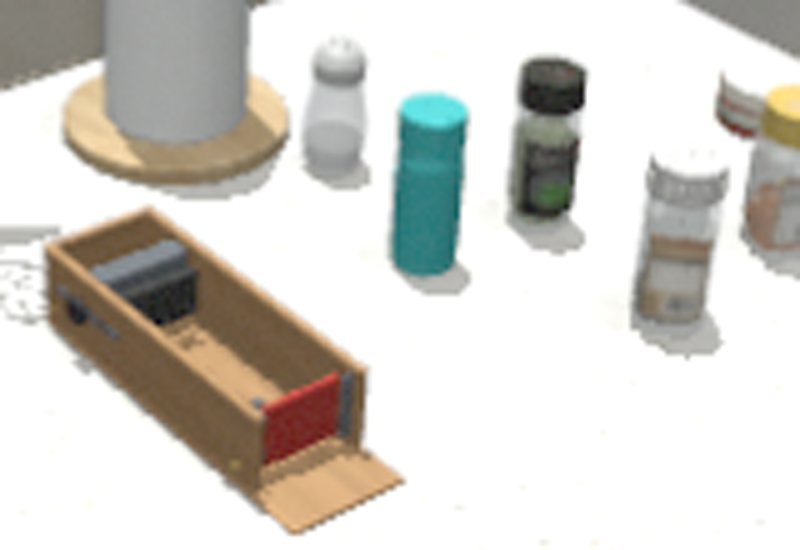

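Crop c1 shows the black-capped round jar with its cap at about (679,204), i.e. full image (425.7,185.7). The large caddy has its lip corners at (62,505) and (198,505), rear top corners at (57,60) and (195,60), and the gate across (70–182,422). Crop c2 confirms the black-capped glass jar and the red gate facing the robot.

```bash
python3 - <<'E'
from h import *
import pickle
a,b=pickle.load(open('cams.pkl','rb'))
g=lambda x,y,z:at(a,290+(x+.5)/5-.5,145+(y+.5)/5-.5,z).round(4)
g2=lambda x,y,z:at(b,265+(x+.5)/5-.5,140+(y+.5)/5-.5,z).round(4)
print('jar',g(679,204,.105),'scene',g2(553,77,.105),'base',g2(541,200,0))
print('turq',g(497,195,.105))
print('white',g(655,450,.109))
print('lip',g(62,505,.004),g(198,505,.004))
print('rear',g(57,60,.055),g(195,60,.055))
print('gate',g(70,420,.049),g(182,420,.049))
print('scene lip',g2(295,532,.004),g2(403,480,.004),'rear',g2(48,245,.055),g2(150,208,.055))
print('cushion front',g(127,185,.049))
print(ray(a,320,200)[0])
E
```

```text
jar [ 0.5992 -0.1948  0.105 ] scene [ 0.5919 -0.1902  0.105 ] base [ 0.6129 -0.215   0.    ]
turq [ 0.6051 -0.1057  0.105 ]
white [ 0.4795 -0.1787  0.109 ]
lip [0.4552 0.1152 0.004 ] [0.454  0.0433 0.004 ]
rear [0.6839 0.1114 0.055 ] [0.6825 0.0406 0.055 ]
gate [0.4996 0.1076 0.049 ] [0.4986 0.0505 0.049 ]
scene lip [0.4521 0.1156 0.004 ] [0.4508 0.0444 0.004 ] rear [0.6797 0.1109 0.055 ] [0.6779 0.042  0.055 ]
cushion front [0.6195 0.0767 0.049 ]
[0.48835544 0.03743407 1.22586732]
```

Request:
drive_tool(targets=[[0,0,6.8,4.3,4.3,0,1],[0,0,6.8,4.3,4.3,0,1],[0,0,6.8,4.3,4.3,0,1],[0,0,6.8,4.3,4.3,0,1],[0,0,6.8,4.3,4.3,0,1]])

```text
clock: 0.6
position: [0.3988, -0.4086, 0.2266]
ee_rot: [-2.78, -1.462, -0.001]
force: [0.5, 0.1, 0.7]
width: 1.002
gripper_force: 0.0
```

Request:
drive_tool(targets=[[0,0,6.8,4.3,4.3,0,1],[0,0,6.8,4.3,4.3,0,1],[0,0,6.8,4.3,4.3,0,1],[0,0,6.8,4.3,4.3,0,1],[0,0,6.8,4.3,4.3,0,1]])

```text
clock: 1.1
position: [0.5706, -0.2367, 0.2264]
ee_rot: [-2.231, -2.211, -0.001]
force: [-0.2, -0.4, -0.2]
width: 1.0
gripper_force: 0.0
```

Request:
drive_tool(targets=[[0,0,0,0.64,1.1,0,1],[0,0,0,0.64,1.1,0,1],[0,0,0,0.64,1.1,-1.0,1],[0,0,0,0.64,1.1,-2.2,1],[0,0,0,0.64,1.1,-2.2,1]])

```text
clock: 1.6
position: [0.5902, -0.1944, 0.1326]
ee_rot: [-2.231, -2.198, 0.01]
force: [-0.7, 0.0, 0.3]
width: 0.998
gripper_force: 0.0
```

```bash
python3 - <<'E'
from h import *
d=snap('scene','pics/s2.png');o=arm.observe();p=np.array(o['position']);print(p,o['ee_rot'])
print('tcp',proj(d,p),'jartop',proj(d,[.596,-.193,.105]))
i=cv2.imread('pics/s2.png')[110:250,320:480]
cv2.imwrite('pics/s2c.png',cv2.resize(np.clip((i/255.)**.6*306,0,255).astype('uint8'),None,fx=4,fy=4,interpolation=2))
E
```

```text
[ 0.59236432 -0.19470111  0.13623584] [-2.23389331 -2.20059206  0.00555781]
tcp [377.25803099 145.10529738] jartop [374.91849803 154.20444092]
```

View pics/s2c.png

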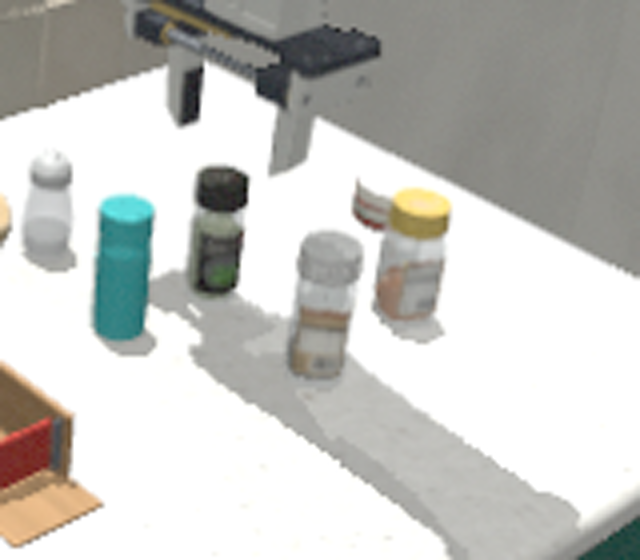

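The crop shows the open fingertips at (183,122) and (287,172), straddling the black cap at (222,177). That agrees with the projected TCP and jar, so I descend.

Request:
drive_tool(targets=[[0,0,0,0,0,-0.5,1],[0,0,0,0,0,-1.0,1],[0,0,0,0,0,-1.4,1],[0,0,0,0,0,-1.7,1],[0,0,0,0,0,-1.75,1]])

```text
clock: 2.15
position: [0.5951, -0.1953, 0.0692]
ee_rot: [2.238, 2.204, 0.0]
force: [0.4, -0.6, 0.3]
width: 1.002
gripper_force: 0.0
```

Request:
drive_tool(targets=[[0,0,0,0,0,0,0.3],[0,0,0,0,0,0,0.3],[0,0,0,0,0,0,0.3],[0,0,0,0,0,0,0.3],[0,0,0,0,0,0,0.3]], force=35)

```text
clock: 2.65
position: [0.595, -0.195, 0.0691]
ee_rot: [2.238, 2.204, 0.0]
force: [-0.0, 0.9, 0.3]
width: 0.617
gripper_force: 0.0
```

Request:
drive_tool(targets=[[0,0,0,0,0,0,0.3],[0,0,0,0,0,0,0.3],[0,0,0,0,0,0,0.3],[0,0,0,0,0,0,0.3],[0,0,0,0,0,0,0.3]])

```text
clock: 3.15
position: [0.5949, -0.195, 0.0687]
ee_rot: [2.238, 2.204, 0.0]
force: [0.4, 0.2, -0.3]
width: 0.44
gripper_force: 34.8
```

Request:
drive_tool(targets=[[0,0,0,0,0,0.8,0.3],[0,0,0,0,0,1.8,0.3],[0,0,0,0,0,2.8,0.3],[0,0,0,0,0,3.25,0.3],[0,0,0,0,0,3.25,0.3]])

```text
clock: 3.65
position: [0.5964, -0.1953, 0.2019]
ee_rot: [2.235, 2.201, 0.004]
force: [0.2, 0.4, -1.9]
width: 0.44
gripper_force: 34.8
```

Request:
drive_tool(targets=[[0,0,0,-0.4,0.8,0,0.3],[0,0,0,-0.9,1.8,0,0.3],[0,0,0,-1.4,2.8,0,0.3],[0,0,0,-1.9,3.8,0,0.3],[0,0,0,-2.4,4.8,0,0.3]])

```text
clock: 4.15
position: [0.4969, -0.0018, 0.1973]
ee_rot: [-2.238, -2.203, 0.003]
force: [0.6, 0.9, -2.2]
width: 0.437
gripper_force: 34.8
```

Request:
drive_tool(targets=[[0,0,0,-0.5,1.0,0,0.3],[0,0,0,-0.9,1.7,0,0.3],[0,0,0,-1.0,1.96,0,0.3],[0,0,0,-1.0,1.96,0,0.3],[0,0,0,-1.0,1.96,0,0.3]])

```text
clock: 4.65
position: [0.4592, 0.0741, 0.1981]
ee_rot: [-2.239, -2.203, 0.002]
force: [0.1, -1.1, -1.5]
width: 0.436
gripper_force: 34.8
```

Request:
drive_tool(targets=[[0,0,0,0,0,-0.7,0.3],[0,0,0,0,0,-1.4,0.3],[0,0,0,0,0,-2.0,0.3],[0,0,0,0,0,-2.3,0.3],[0,0,0,0,0,-2.3,0.3]])

```text
clock: 5.15
position: [0.4583, 0.0739, 0.1052]
ee_rot: [-2.239, -2.201, 0.004]
force: [0.3, -0.5, -0.3]
width: 0.44
gripper_force: 34.8
```

```bash
python3 - <<'E'
from h import *
d=snap('scene','pics/s3.png');o=arm.observe();p=np.array(o['position']);print(p,o['ee_rot'],o['force'])
t=snap('top','pics/t3.png')
f=lambda i:np.clip((i/255.)**.6*306,0,255).astype('uint8')
i=cv2.imread('pics/s3.png')[130:260,250:380];j=cv2.imread('pics/t3.png')[145:275,250:380]
cv2.imwrite('pics/s3c.png',cv2.resize(f(np.hstack([i,j])),None,fx=3,fy=3,interpolation=2))
for z in(-.0687,.0363-.0):print(proj(d,p+[0,0,z]))
E
```

```text
[0.45901678 0.07453928 0.10639598] [-2.23930241e+00 -2.20239805e+00  1.80610706e-03] [-0.3952047   0.18898255 -0.91680817]
[334.94293838 228.06812337]
[337.09703106 193.38512595]
```

View pics/s3c.png

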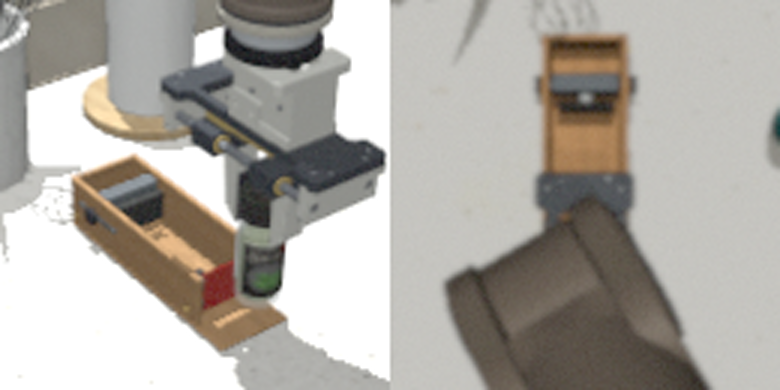

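The left half shows the jar held upright over the lip with its base at about (336,228), within about 1 px of the prediction. The gate is shut ahead of it, and the top view shows the gripper in line with the lane. Next I lower to just above the floor and slide in slowly.

Request:
drive_tool(targets=[[0,0,0,0,0.05,-0.4,0.3],[0,0,0,0,0.05,-0.6,0.3],[0,0,0,0,0.05,-0.75,0.3],[0,0,0,0,0.05,-0.75,0.3],[0,0,0,0,0.05,-0.75,0.3]])

```text
clock: 5.75
position: [0.4591, 0.0774, 0.0771]
ee_rot: [2.238, 2.204, 0.0]
force: [-1.0, -0.6, -1.7]
width: 0.44
gripper_force: 34.8
```

Request:
drive_tool(targets=[[0,0,0,0.1,0,0,0.3],[0,0,0,0.2,0,0,0.3],[0,0,0,0.3,0,0,0.3],[0,0,0,0.4,0,0,0.3],[0,0,0,0.5,0,0,0.3]])

```text
clock: 6.25
position: [0.4783, 0.0773, 0.0765]
ee_rot: [-2.238, -2.204, 0.003]
force: [-4.4, 0.1, -0.2]
width: 0.44
gripper_force: 34.8
```

Request:
drive_tool(targets=[[0,0,0,0.1,0,0,0.3],[0,0,0,0.2,0,0,0.3],[0,0,0,0.3,0,0,0.3],[0,0,0,0.4,0,0,0.3],[0,0,0,0.5,0,0,0.3]])

```text
clock: 6.75
position: [0.4979, 0.0764, 0.0761]
ee_rot: [-2.238, -2.203, 0.005]
force: [-4.4, -3.0, -1.7]
width: 0.441
gripper_force: 34.8
```

Request:
drive_tool(targets=[[0,0,0,0.08,0,0,0.3],[0,0,0,0.16,0,0,0.3],[0,0,0,0.24,0,0,0.3],[0,0,0,0.32,0,0,0.3],[0,0,0,0.4,-0.01,0,0.3]])

```text
clock: 7.25
position: [0.5149, 0.076, 0.0764]
ee_rot: [2.239, 2.204, -0.002]
force: [-4.1, -3.2, -1.1]
width: 0.437
gripper_force: 34.8
```

Request:
drive_tool(targets=[[0,0,0,0.08,0,0,0.3],[0,0,0,0.16,0,0,0.3],[0,0,0,0.24,0,0,0.3],[0,0,0,0.32,0,0,0.3],[0,0,0,0.4,-0.01,0,0.3]])

```text
clock: 7.75
position: [0.5315, 0.0768, 0.0769]
ee_rot: [2.238, 2.204, 0.001]
force: [-1.0, -3.1, -0.6]
width: 0.44
gripper_force: 34.9
```

Request:
drive_tool(targets=[[0,0,0,0.08,0,0,0.3],[0,0,0,0.16,0,0,0.3],[0,0,0,0.24,0,0,0.3],[0,0,0,0.32,0,0,0.3],[0,0,0,0.4,-0.01,0,0.3]])

```text
clock: 8.25
position: [0.5473, 0.0764, 0.0768]
ee_rot: [2.238, 2.204, 0.001]
force: [-1.3, -1.2, -1.9]
width: 0.437
gripper_force: 34.9
```

Request:
drive_tool(targets=[[0,0,0,0.08,0,0,0.3],[0,0,0,0.16,0,0,0.3],[0,0,0,0.24,0,0,0.3],[0,0,0,0.32,0,0,0.3],[0,0,0,0.4,0,0,0.3]])

```text
clock: 8.75
position: [0.5636, 0.0764, 0.0769]
ee_rot: [2.238, 2.204, 0.001]
force: [-1.4, -0.0, -1.2]
width: 0.439
gripper_force: 34.9
```

Request:
drive_tool(targets=[[0,0,0,0.06,0,0,0.3],[0,0,0,0.12,0,0,0.3],[0,0,0,0.18,0,0,0.3],[0,0,0,0.24,0,0,0.3],[0,0,0,0.3,0.02,0,0.3]])

```text
clock: 9.25
position: [0.575, 0.077, 0.0767]
ee_rot: [-2.238, -2.204, 0.0]
force: [-0.1, 0.0, -1.6]
width: 0.437
gripper_force: 34.9
```

Now I feel for the cushion at about 10–12 mm/s.

Request:
drive_tool(targets=[[0,0,0,0.04,0,0,0.3],[0,0,0,0.08,0,0,0.3],[0,0,0,0.12,0,0,0.3],[0,0,0,0.16,0,0,0.3],[0,0,0,0.2,0,0,0.3]])

```text
clock: 9.75
position: [0.583, 0.077, 0.0768]
ee_rot: [2.238, 2.204, 0.0]
force: [-0.3, 0.2, -0.9]
width: 0.436
gripper_force: 34.9
```

Request:
drive_tool(targets=[[0,0,0,0.03,0,0,0.3],[0,0,0,0.06,0,0,0.3],[0,0,0,0.09,0,0,0.3]])

```text
clock: 10.05
position: [0.5865, 0.077, 0.0767]
ee_rot: [-2.238, -2.204, 0.0]
force: [1.4, 0.6, -1.5]
width: 0.442
gripper_force: 34.9
```

Request:
drive_tool(targets=[[0,0,0,0.03,0,0,0.3],[0,0,0,0.06,0,0,0.3],[0,0,0,0.06,0,0,0.3]])

```text
clock: 10.35
position: [0.5891, 0.077, 0.0767]
ee_rot: [2.238, 2.204, 0.0]
force: [0.1, 0.3, -1.5]
width: 0.438
gripper_force: 34.9
```

Request:
drive_tool(targets=[[0,0,0,0.03,0,0,0.3],[0,0,0,0.06,0,0,0.3],[0,0,0,0.06,0,0,0.3]])

```text
clock: 10.65
position: [0.5915, 0.077, 0.0768]
ee_rot: [2.238, 2.204, 0.0]
force: [-0.4, -0.9, -1.1]
width: 0.439
gripper_force: 34.9
```

Request:
drive_tool(targets=[[0,0,0,0.03,0,0,0.3],[0,0,0,0.06,0,0,0.3],[0,0,0,0.06,0,0,0.3]])

```text
clock: 10.95
position: [0.5939, 0.077, 0.0768]
ee_rot: [2.238, 2.204, 0.0]
force: [-0.2, -0.5, -1.8]
width: 0.437
gripper_force: 34.9
```

Request:
drive_tool(targets=[[0,0,0,0.03,0,0,0.3],[0,0,0,0.06,0,0,0.3],[0,0,0,0.06,0,0,0.3]])

```text
clock: 11.25
position: [0.5959, 0.077, 0.0766]
ee_rot: [-2.238, -2.204, 0.001]
force: [-0.7, 0.1, -1.5]
width: 0.436
gripper_force: 34.9
```

Request:
drive_tool(targets=[[0,0,0,0.025,0,0,0.3],[0,0,0,0.05,0,0,0.3],[0,0,0,0.05,0,0,0.3]])

```text
clock: 11.55
position: [0.5975, 0.077, 0.0765]
ee_rot: [-2.238, -2.204, 0.002]
force: [-3.9, -0.5, -0.3]
width: 0.436
gripper_force: 34.9
```

Request:
drive_tool(targets=[[0,0,0,0.025,0,0,0.3],[0,0,0,0.05,0,0,0.3],[0,0,0,0.05,0,0,0.3]])

```text
clock: 11.85
position: [0.5991, 0.077, 0.0765]
ee_rot: [-2.237, -2.204, 0.003]
force: [-5.7, -0.2, 2.4]
width: 0.439
gripper_force: 34.8
```

Request:
drive_tool(targets=[[0,0,0,0.02,0,0,0.3],[0,0,0,0.02,0,0,0.3],[0,0,0,0.02,0,0,0.3],[0,0,0,0.02,0,0,0.3],[0,0,0,0.02,0,0,0.3]])

```text
clock: 12.35
position: [0.5995, 0.077, 0.0764]
ee_rot: [-2.237, -2.204, 0.003]
force: [-6.8, -0.4, 2.1]
width: 0.437
gripper_force: 34.8
```

```bash
python3 - <<'E'
from h import *
o=arm.observe();print(o['force'],o['position'],o['ft_torque'],o['clock'])
d=snap('scene','pics/s4.png');t=snap('top','pics/t4.png')
f=lambda i:np.clip((i/255.)**.6*306,0,255).astype('uint8')
i=cv2.imread('pics/s4.png')[130:260,250:380];j=cv2.imread('pics/t4.png')[145:275,250:380]
cv2.imwrite('pics/s4c.png',cv2.resize(f(np.hstack([i,j])),None,fx=3,fy=3,interpolation=2))
E
```

```text
[-6.83176163 -0.41148854  2.12260629] [0.59954005 0.07700968 0.07640481] [-0.04980763  1.74679455  0.0445419 ] 12.35
```

View pics/s4c.png

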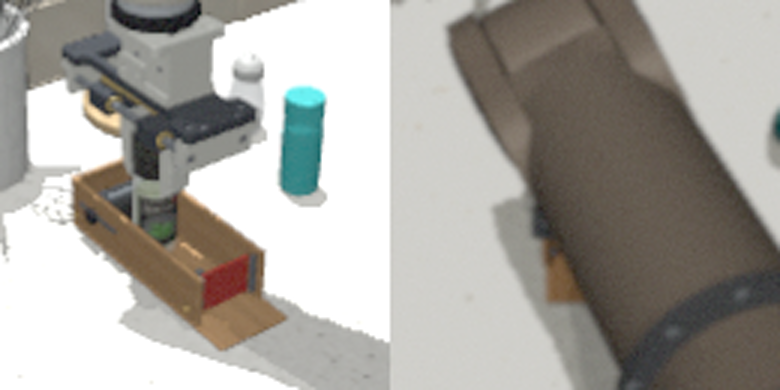

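The view shows the jar against the back stop at crop (160,215), with the red gate shut behind it at (225,280). It is pressing at 6.8 N. I back off the cushion, then lower to the floor.

Request:
drive_tool(targets=[[0,0,0,-0.05,0,0,0.3],[0,0,0,-0.1,0,0,0.3],[0,0,0,-0.15,0,0,0.3],[0,0,0,-0.18,0,0,0.3],[0,0,0,-0.18,0,0,0.3]])

```text
clock: 12.95
position: [0.5944, 0.077, 0.0771]
ee_rot: [2.238, 2.204, 0.002]
force: [-0.5, 0.3, -0.9]
width: 0.439
gripper_force: 34.9
```

Request:
drive_tool(targets=[[0,0,0,0,0,-0.02,0.3],[0,0,0,0,0,-0.04,0.3],[0,0,0,0,0,-0.06,0.3],[0,0,0,0,0,-0.06,0.3]])

```text
clock: 13.35
position: [0.5937, 0.077, 0.0742]
ee_rot: [-2.238, -2.204, 0.0]
force: [0.5, -0.0, -1.0]
width: 0.436
gripper_force: 34.9
```

Request:
drive_tool(targets=[[0,0,0,0,0,-0.015,0.3],[0,0,0,0,0,-0.03,0.3],[0,0,0,0,0,-0.03,0.3]])

```text
clock: 13.65
position: [0.5936, 0.077, 0.073]
ee_rot: [-2.238, -2.204, 0.0]
force: [0.6, 0.4, -2.0]
width: 0.437
gripper_force: 34.9
```

Request:
drive_tool(targets=[[0,0,0,0,0,-0.015,0.3],[0,0,0,0,0,-0.015,0.3]])

```text
clock: 13.85
position: [0.5938, 0.0771, 0.0727]
ee_rot: [2.238, 2.204, 0.0]
force: [-0.5, -0.0, 1.3]
width: 0.437
gripper_force: 34.9
```

The floor is felt (z force rose from −1 to +1.3). Now I let go slowly, then rise.

Request:
drive_tool(targets=[[0,0,0,0,0,0,0.43],[0,0,0,0,0,0,0.48],[0,0,0,0,0,0,0.55],[0,0,0,0,0,0,0.65],[0,0,0,0,0,0,0.8]], force=5)

```text
clock: 14.35
position: [0.5937, 0.077, 0.0725]
ee_rot: [-2.238, -2.204, 0.0]
force: [-0.5, -0.5, -0.1]
width: 0.679
gripper_force: 0.0
```

Request:
drive_tool(targets=[[0,0,0,0,0,0,0.9],[0,0,0,0,0,0,0.9],[0,0,0,0,0,0.3,0.9],[0,0,0,0,0,1.0,0.9],[0,0,0,0,0,2.0,0.9]])

```text
clock: 14.85
position: [0.5924, 0.0767, 0.1525]
ee_rot: [-2.237, -2.203, 0.004]
force: [1.1, 0.3, 0.5]
width: 0.898
gripper_force: 0.0
```

Request:
drive_tool(targets=[[0,0,0,0,0,1.0,0.9],[0,0,0,0,0,2.0,0.9],[0,0,0,-1.0,-1.0,2.0,0.9],[0,0,0,-2.0,-2.0,2.0,0.9],[0,0,0,-3.0,-3.0,2.0,0.9]])

```text
clock: 15.35
position: [0.4865, -0.0298, 0.2336]
ee_rot: [2.237, 2.205, 0.001]
force: [0.5, -1.5, 0.2]
width: 0.902
gripper_force: 0.0
```

Request:
drive_tool(targets=[[0,0,0,0,-1.0,0,0.9],[0,0,0,0,-2.0,0,0.9],[0,0,0,0,-3.0,0,0.9],[0,0,0,0,-3.0,0,0.9],[0,0,0,0,-3.0,0,0.9]])

```text
clock: 15.85
position: [0.4875, -0.1498, 0.2332]
ee_rot: [2.24, 2.202, 0.001]
force: [-0.2, 1.7, -0.2]
width: 0.898
gripper_force: 0.0
```

```bash
python3 - <<'E'
from h import *
o=arm.observe();print(o['force'],o['position'],o['clock'],o['width'])
d=snap('scene','pics/s5.png');t=snap('top','pics/t5.png')
f=lambda i:np.clip((i/255.)**.6*306,0,255).astype('uint8')
i=cv2.imread('pics/s5.png')[130:260,250:380];j=cv2.imread('pics/t5.png')[145:275,250:380]
cv2.imwrite('pics/s5c.png',cv2.resize(f(np.hstack([i,j])),None,fx=3,fy=3,interpolation=2))
E
```

```text
[-0.16893156  1.67325652 -0.24672258] [ 0.48752409 -0.14976058  0.23320793] 15.85 0.8981367158829966
```

View pics/s5c.png

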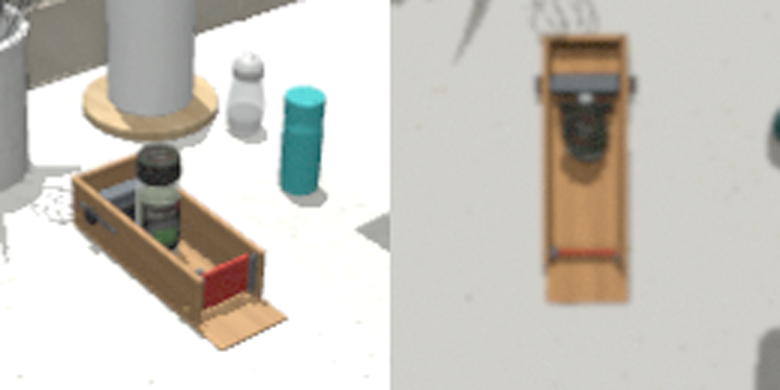

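The jar stands upright and centred in the lane in front of the back stop (right half, about (587,125)). The gate is shut at (587,252), and the arm is clear.

```bash
python3 -c "
from cell import arm
print(arm.sign_off())"
```

```text
the job is handed in; nothing more can be done
None
```

The black-capped jar is in the larger caddy: I pressed it home at about 6.8 N, backed it off the cushion, stood it upright on the lane floor and let go; the last picture shows the gate shut behind it, and I signed the job off at about 16 s, with no verdict returned.

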